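# Turn the wide card of the earring album

## Robot

A 7-joint arm with a two-finger parallel gripper is mounted at the origin on the work surface. World frame = base frame: x ahead of the robot, y to its left, z up, the work surface at z = 0. Lengths are in m, angles in rad, forces in N, time in s.
With the tool pointing down it reaches from about 0.425 to 1.025 m from the base axis. Payload 9.4 kg.
Tool frame: the origin (TCP) lies on the mounting face of the last link; the fingertips stand 173 mm ahead of it and the grasp point (between the pads) lies 155 mm ahead of it (ctrl.tip_extent is the distance from the TCP to the fingertips, in m); x points along the fingers, y is the direction in which the jaws open and shut, and the axes are right-handed (so a half turn about x gives the same grasp; the last joint's range is limited). The gripper opens to 85 mm and grips with 20 to 120 N. Pads are 22 mm wide; open, the fingers measure 114 mm over their backs; the gripper's body (76 mm by 85 mm) begins 54 mm behind the grasp point. The pads swing forward as they close: fully open they stand 13 mm farther back than shut.
Start: joints at [-0.077, 0.599, -0.003, 1.599, 0.002, 0.943, -0.08], TCP at [0.725, 0, 0.405] pointing down, gripper open.
Joint ranges: [-2.57, 2.57], [-0.35, 1.97], [-1.29, 1.29], [0.11, 2.56], [-1.05, 4.19], [0.11, 1.86], [-2.63, 2.63]. Speed limits (rad/s): [2.22, 2.22, 3.01, 3.01, 3.14, 3.14, 3.14].

## Interface

Orientations are given as a unit quaternion [w, x, y, z].
In Python, from bench import ctrl gives the robot as it stands.
- The arm moves only by the tool move_arm, never from a script. Its argument "commands" is a list of rows, each a list of 3 entries, a list of its own where there are three numbers: the shift along the tool's x, y, z in units of 40 mm (1.0 is 40 mm), then the turn, a rotation vector about the tool's x, y, z in degrees, then the closure in counts, from 0 (fully open) to 255 (shut). A call has 1 to 8 rows; each row is the pose to reach, as a shift and turn from the pose commanded when the call began, along the tool's axes at that moment; what a row does not reach only later rows make up. A row lasts 1/10 s, in which the tool goes at most 50 mm and 8.59 degrees, less where a joint would pass 70% of its speed; a pose out of reach is approached as far as the arm can. A call with a gripper value outside its range is refused whole. The fingers move at their own pace and stop on an object; "grip_force" is the grip in N (left out, the last holds). Time passes only in rows, so rows that repeat a pose let the fingers close. It gives the time, the measured TCP pose, the force and the opening at its end, in the units of the state.
- ctrl.get_state(): the state, without advancing time (a new reading comes with each control period).
- ctrl.read_camera(name): name is "scene" or "side" or "wrist"; returns a dict with "frame" (420x560x3 uint8, blue, green, red), "z_map" (420x560 float32, m along the optical axis (not along the pixel's ray), 0 where there is no reading), "K" (3x3 intrinsics, pixels), "pose" (4x4, takes a point from camera to world coordinates). Camera axes: x right, y up, looking along -z (the intrinsics and any distortion apply to the point x, -y, -z); pixel columns grow to the right and rows downward; lengths in m; the calibration is good to about 2 mm. A picture is of the moment at which its call begins.
- ctrl.close_job(): hands the job in, once; it reports no verdict.
The state is a dict: "t": time; "qpos": joint angles; "joint_vel": joint speeds; "joint_efforts": joint torques, N m; "tool_pos": TCP position; "eef_rot": TCP orientation; "ft_force": force on the tool from outside, world axes, zero at the start; "torque": the same for the moment, N m; "finger_gap": finger opening in m.
Only numpy, scipy, OpenCV 4.12 (cv2) and the standard library are available. Lean on these libraries where they do the work, as an engineer would, in place of code of your own. Each camera call takes 0.05 s, during which the arm holds its last target.

## Task

The earring album on the dresser lies open with two stiff cards, a wide one and a narrow one, side by side on its rings. Turn the wide card over across the rings (the small wooden toggle on its outer edge is there to hold it by), so that it lies flat on the other side of the album with its back face up. Leave the narrow card lying where it is.

Things in the scene. Friction and masses are not known exactly. Their poses are not given: they have to be found in the camera images.
- album: Open ring album, fixed: dark wood case 204 mm along the spine (its x) by 224 mm across (its y), four steel rings, 17 mm white card stacks. Origin: centre of the underside, z up. Both cards turn about the line y = 0, z = 24 mm parallel to its x, from its -y side (start) up and over to +y. One card sits at x = +46 mm, one at -46; which is which varies.
- wide_leaf (a joint): Angle of the wide card about the ring axis, rad: 0 flat on the album's -y side (start), 1.57 upright, 3.14 flat on the +y side, back up. Stiff brown board, 84 mm along the spine, from 8 to 100 mm off the axis, 3 mm thick, about 80 g; steel studs on the front, grey cloth and brass hoops on the back. Turns freely, falls to the nearer side when let go.
- wide_tab (a point): Centre of the wide card's toggle: wooden cylinder 14 mm across, 20 mm long, parallel to the ring axis; pinch its two flat ends. 132 mm from the axis, mid-width of the card, 32 mm out from its edge on a tongue 12 mm wide, 4 mm thick. 24 mm above the dresser at the start and when turned. It turns between the fingers as the card swings, so the gripper can keep pointing down.
- narrow_leaf (a joint): Angle of the narrow card about the same axis, rad; 0 = flat on the -y side, where it must stay. Like the wide card, with the same tongue and toggle (92 mm along the spine from the wide card's toggle), but only 50 mm along the spine.

How it is judged:
By the outcome, as a careful person would: the job done as asked, in the order asked, and still so for the second after the job is handed in, with the robot touching nothing.
It also fails if it takes over 40 s, if anything falls off the work surface, if the arm or the gripper's body presses on something with over 40 N, if the wrist force passes 120 N, or if a joint passes its speed limit or range.

## Working session

There is one attempt and no reset: what is moved stays moved. The work goes in short steps, Python scripts to look and compute and a tool call to move; the robot and the scene stay as the last step left them, time stands still between calls to the robot, and variables do not carry over. Pictures are saved under pics/ and viewed, and the job is handed in when it is done.

Besides the shell and the picture viewer there is one more tool, called after ">>>" by a JSON object that holds its "op" and its "data". move_arm: Moves the arm, as the interface text tells. Its arguments: {"type":"object","properties":{"commands":{"type":"array"},"grip_force":{"type":"number"}},"required":["commands"]}

```bash
mkdir -p pics; cat > h.py <<'E'
from bench import ctrl
import numpy as np, cv2
def snap(n,tag):
    d=ctrl.read_camera(n); cv2.imwrite(f'pics/{tag}.png',d['frame']); np.savez(f'pics/{tag}.npz',**d); return d
def px(d,u,v,z=None):
    K=d['K'];P=d['pose']
    if z is None: z=d['z_map'][int(round(v)),int(round(u))]
    x=(u-K[0,2])/K[0,0];y=(v-K[1,2])/K[1,1]
    return (P@np.array([x*z,-y*z,-z,1]))[:3]
def ray(d,u,v):
    a=d['pose'][:3,3]; b=px(d,u,v,1.0)-a; return a,b/np.linalg.norm(b)
def tri(rs):
    A=0;B=0
    for a,b in rs:
        M=np.eye(3)-np.outer(b,b);A=A+M;B=B+M@a
    p=np.linalg.solve(A,B); return p,[np.linalg.norm(np.cross(p-a,b)) for a,b in rs]
E
python3 - <<'E'
from h import *
for n in ['scene','side','wrist']:
    d=snap(n,n+'0'); print(n,d['K'].tolist(),d['pose'].round(3).tolist(),[k for k in d])
s=ctrl.get_state(); print(s)
E
```

```text
scene [[486.43515180783334, 0.0, 277.87087811485696], [0.0, 486.43515180783334, 209.30214937426985], [0.0, 0.0, 1.0]] [[0.783, -0.395, 0.48, 0.906], [0.621, 0.511, -0.594, -0.413], [-0.011, 0.764, 0.646, 0.493], [0.0, 0.0, 0.0, 1.0]] ['frame', 'z_map', 'K', 'pose']
side [[518.4288730155708, 0.0, 271.33111337800716], [0.0, 518.4288730155708, 207.14083014112268], [0.0, 0.0, 1.0]] [[-0.752, 0.33, -0.571, 0.168], [-0.659, -0.376, 0.651, 0.391], [-0.0, 0.866, 0.5, 0.386], [0.0, 0.0, 0.0, 1.0]] ['frame', 'z_map', 'K', 'pose']
wrist [[347.68945949975483, 0.0, 277.113541359486], [0.0, 347.68945949975483, 212.83294112523657], [0.0, 0.0, 1.0]] [[1.0, 0.0, 0.002, 0.726], [-0.001, 0.964, 0.265, 0.066], [-0.002, -0.265, 0.964, 0.375], [0.0, 0.0, 0.0, 1.0]] ['frame', 'z_map', 'K', 'pose']
{'t': 0.15, 'qpos': array([-0.07671434,  0.59997577, -0.00252422,  1.59995309,  0.00180516,
        0.94289953, -0.07982234]), 'joint_vel': array([-0.00134184, -0.00185117,  0.00044241, -0.00146161,  0.00079614,
       -0.00059437, -0.00225818]), 'joint_efforts': array([ 2.03994307e-03, -7.76993966e+01,  1.56661626e+00, -2.58236039e+01,
        1.25704729e-02,  6.78423472e-03, -1.49589243e-05]), 'tool_pos': array([7.24852755e-01, 1.20996360e-05, 4.03988131e-01]), 'eef_rot': array([-0.49973573, -0.49965065, -0.50028286,  0.50033037]), 'ft_force': array([ 0.09215268,  0.0136495 , -0.07929212]), 'torque': array([-0.03969367, -0.02446051, -0.02343843]), 'finger_gap': 0.08557264088538592}
```

View pics/scene0.png

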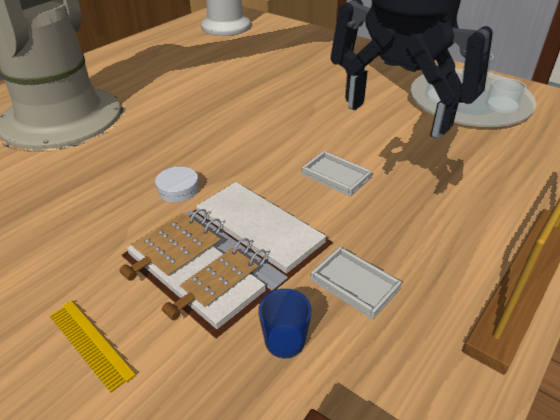

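View pics/side0.png

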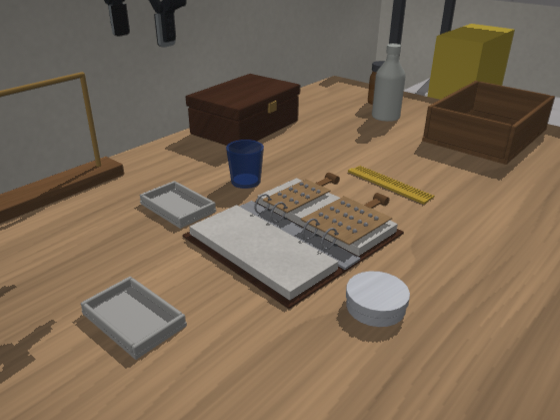

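View pics/wrist0.png

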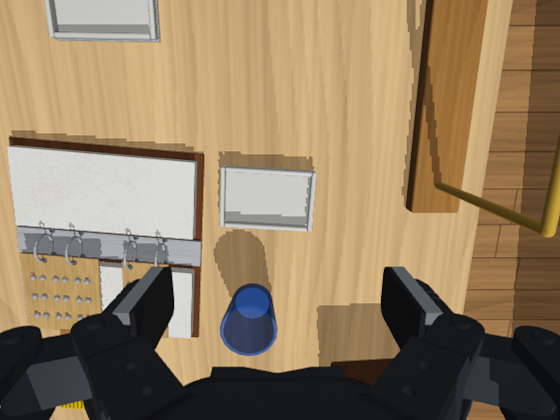

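The wide card is the one nearer the robot base: its toggle is near (130,271) in the scene view and (379,200) in the side view. The narrow card's toggle is at (172,309) and (331,180). I'll enlarge both.

```bash
python3 - <<'E'
import cv2,numpy as np
a=cv2.imread('pics/scene0.png')[180:330,100:340]; b=cv2.imread('pics/side0.png')[160:300,180:420]
cv2.imwrite('pics/c1.png',cv2.resize(a[:, :],None,fx=3.3,fy=3.3,interpolation=2))
cv2.imwrite('pics/c2.png',cv2.resize(b,None,fx=3.3,fy=3.3,interpolation=2))
E
```

```text
(no output)
```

View pics/c1.png

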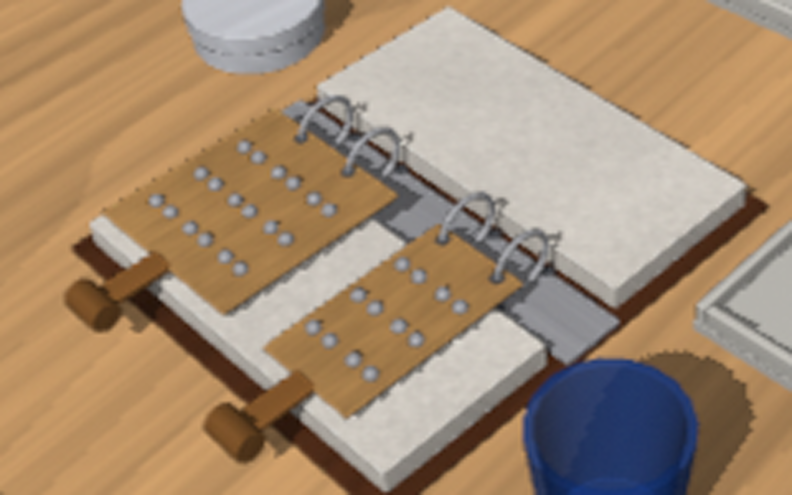

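View pics/c2.png

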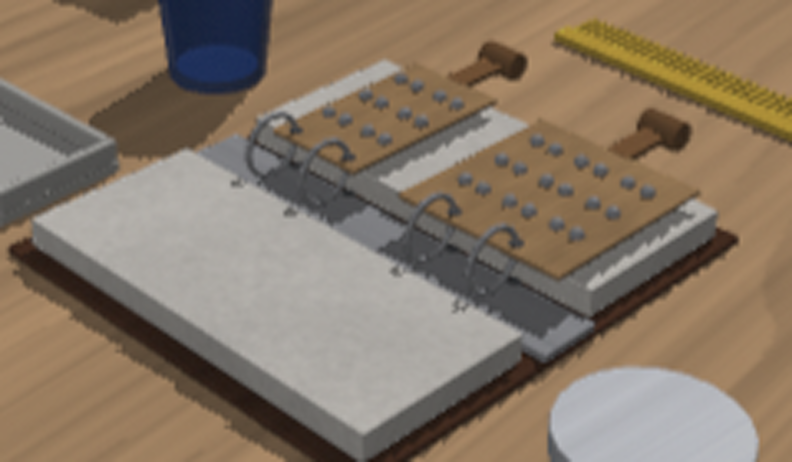

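```bash
python3 - <<'E'
from h import *
S=np.load('pics/scene0.npz');D=np.load('pics/side0.npz')
c1=lambda u,v:(100+u/3.3,180+v/3.3); c2=lambda u,v:(180+u/3.3,160+v/3.3)
for n,a,b in [('wide',(93,305),(665,130)),('narrow',(235,432),(503,61)),('stk far base',(452,8),(362,435)),('?2',(745,187),(35,222)),('stk3',(612,290),(188,152)),('stk4',(320,85),(520,345)),
 ('wleaf outer near',(105,215),(698,190)),('wleaf outer mid',(228,312),(540,122)),('nleaf out',(347,416),(415,65)),('nleaf out2',(267,347),(494,102))]:
    p,e=tri([ray(S,*c1(*a)),ray(D,*c2(*b))]); print(n,p.round(4),np.round(e,4), px(S,*c1(*a)).round(3),px(D,*c2(*b)).round(3))
E
```

```text
wide [ 0.4788 -0.2006  0.0232] [0.0017 0.0017] [ 0.485 -0.202  0.028] [ 0.474 -0.195  0.028]
narrow [ 0.5706 -0.2086  0.0233] [0.0017 0.0017] [ 0.576 -0.21   0.029] [ 0.565 -0.202  0.028]
stk far base [0.4533 0.0379 0.0151] [0.0021 0.0021] [ 0.439  0.055 -0.001] [0.451 0.037 0.016]
?2 [0.6402 0.0201 0.0145] [0.0018 0.0018] [ 0.633  0.035 -0.   ] [0.634 0.023 0.018]
stk3 [ 0.6323 -0.062   0.0146] [0.0008 0.0008] [ 0.632 -0.061  0.014] [ 0.628 -0.059  0.017]
stk4 [ 0.4432 -0.042   0.0133] [0.0012 0.0012] [ 0.446 -0.043  0.015] [ 0.448 -0.051  0.006]
wleaf outer near [ 0.4422 -0.1652  0.0235] [0.0017 0.0017] [ 0.444 -0.165  0.024] [ 0.46  -0.204 -0.001]
wleaf outer mid [ 0.524  -0.1705  0.0233] [0.002 0.002] [ 0.52  -0.166  0.017] [ 0.521 -0.17   0.025]
nleaf out [ 0.5985 -0.1782  0.0237] [0.0012 0.0012] [ 0.598 -0.176  0.021] [ 0.596 -0.176  0.026]
nleaf out2 [ 0.55   -0.1732  0.0232] [0.0014 0.0014] [ 0.552 -0.173  0.025] [ 0.548 -0.173  0.024]
```

```bash
cat >> h.py <<'E'
from scipy.spatial.transform import Rotation as R
def rot(s): q=np.array(s['eef_rot']);return R.from_quat(q[[1,2,3,0]])
def to(tgt,yaw=np.deg2rad(-5.2)):
    """tgt = grasp-point world; tool down, tool y along spine"""
    s=ctrl.get_state(); r=rot(s); M=r.as_matrix()
    y=np.array([np.cos(yaw),np.sin(yaw),0]); 
    if y@M[:,1]<0:y=-y
    x=np.array([0,0,-1.]); T=np.c_[x,y,np.cross(x,y)]
    p=np.array(tgt)-0.155*x
    print('shift u',(M.T@(p-s['tool_pos'])/0.04).round(3),'turn',np.rad2deg((r.inv()*R.from_matrix(T)).as_rotvec()).round(2))
def st():
    s=ctrl.get_state();print({k:np.round(s[k],4).tolist() for k in ['t','qpos','tool_pos','ft_force','torque','finger_gap']})
E
python3 - <<'E'
from h import *
print(rot(ctrl.get_state()).as_matrix().round(3))
to([.4788,-.2006,.12]);to([.4788,-.2006,.024])
S=np.load('pics/scene0.npz')
for n,u,v in [('jar',177,180),('jarR',197,182),('comb',70,308),('comb2',128,378),('cup',290,300)]: print(n,px(S,u,v).round(3))
E
```

```text
[[-0.001  1.     0.   ]
 [-0.     0.    -1.   ]
 [-1.    -0.001  0.   ]]
shift u [ 3.233 -6.148  5.015] turn [5.2  0.01 0.07]
shift u [ 5.633 -6.145  5.014] turn [5.2  0.01 0.07]
jar [ 0.38  -0.022  0.022]
jarR [ 0.404 -0.001  0.016]
comb [ 0.452 -0.274  0.002]
comb2 [ 0.589 -0.291  0.002]
cup [ 0.686 -0.122  0.047]
```

>>> {"op": "move_arm", "data": {"commands": [[[0.4, -0.8, 0.6], [1, 0, 0], 0], [[0.8, -1.6, 1.2], [2, 0, 0], 0], [[1.2, -2.4, 1.9], [3, 0, 0], 0], [[1.6, -3.2, 2.6], [4, 0, 0], 0], [[2.0, -4.0, 3.3], [5, 0, 0], 0], [[2.4, -4.8, 4.0], [5.2, 0, 0], 0], [[2.7, -5.6, 4.6], [5.2, 0, 0], 0], [[2.8, -6.15, 5.0], [5.2, 0, 0], 0]], "grip_force": 20}}

```text
t: 0.95
tool_pos: [0.4763, -0.2016, 0.2916]
eef_rot: [-0.476, -0.522, -0.477, 0.523]
ft_force: [-0.5, -1.3, 0.4]
finger_gap: 0.0854
```

```bash
python3 - <<'E'
from h import *
d=snap('wrist','w1'); st(); print(d['pose'].round(3).tolist());to([.4788,-.2006,.024])
E
```

```text
{'t': 1.0, 'qpos': [0.3022, 0.5228, -0.0091, 2.1747, 0.0161, 0.4498, 0.1837], 'tool_pos': [0.4732, -0.2038, 0.2914], 'ft_force': [-5.208, -2.2817, -0.3792], 'torque': [-0.1004, 0.3131, -0.0164], 'finger_gap': 0.0853}
[[0.996, 0.089, 0.028, 0.484], [-0.093, 0.96, 0.263, -0.136], [-0.004, -0.265, 0.964, 0.262], [0.0, 0.0, 0.0, 1.0]]
shift u [ 2.808  0.15  -0.097] turn [-0.31  0.07  0.35]
```

View pics/w1.png

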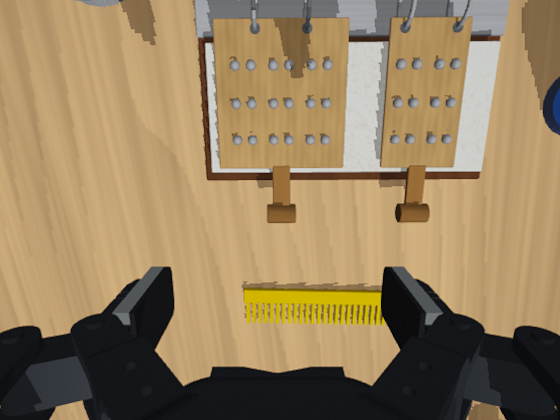

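The wrist view shows the wide toggle centred at (281,213) and the narrow one at (412,213). The row is level, so the yaw is right. I'll triangulate with all three views.

```bash
python3 - <<'E'
from h import *
S=np.load('pics/scene0.npz');D=np.load('pics/side0.npz');W=snap('wrist','w2')
st()
c=cv2.resize(W['frame'][180:250,230:470],None,fx=3.3,fy=3.3,interpolation=2);cv2.imwrite('pics/c3.png',c)
c1=lambda u,v:(100+u/3.3,180+v/3.3); c2=lambda u,v:(180+u/3.3,160+v/3.3)
for w,a,b in [((281.5,213),(93,305),(665,130)),((412,213),(235,432),(503,61))]:
    p,e=tri([ray(S,*c1(*a)),ray(D,*c2(*b)),ray(np.load('pics/w1.npz'),*w)]);print(p.round(4),np.round(e,4),px(W,*w).round(4))
to([.4788,-.2006,.024])
E
```

```text
{'t': 1.05, 'qpos': [0.2998, 0.5229, -0.0105, 2.1712, 0.0154, 0.4515, 0.181], 'tool_pos': [0.4755, -0.2025, 0.292], 'ft_force': [0.2053, 1.0637, -0.5195], 'torque': [0.0962, -0.0093, 0.0162], 'finger_gap': 0.0854}
[ 0.4794 -0.2013  0.0234] [0.0019 0.0018 0.0008] [ 0.4761 -0.2017  0.0328]
[ 0.5714 -0.2095  0.0238] [0.0019 0.0019 0.0011] [ 0.565  -0.2105  0.0318]
shift u [ 2.824  0.09  -0.057] turn [-0.29  0.04  0.24]
```

View pics/c3.png

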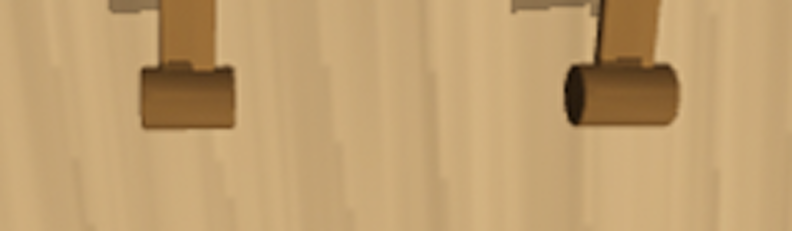

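>>> {"op": "move_arm", "data": {"commands": [[[0.6, 0, 0], [0, 0, 0], 80], [[1.3, 0, 0], [0, 0, 0], 80], [[1.9, 0, 0], [0, 0, 0], 80], [[2.3, 0, 0], [0, 0, 0], 80], [[2.6, 0, 0], [0, 0, 0], 80], [[2.75, 0, 0], [0, 0, 0], 80], [[2.75, 0, 0], [0, 0, 0], 80]]}}

```text
t: 1.75
tool_pos: [0.4793, -0.1998, 0.1822]
eef_rot: [-0.477, -0.522, -0.477, 0.522]
ft_force: [-0.3, 0.3, 0.6]
finger_gap: 0.0585
```

```bash
python3 - <<'E'
from h import *
d=snap('wrist','w3'); st(); to([.479,-.201,.024])
E
```

```text
{'t': 1.8, 'qpos': [0.2909, 0.7214, -0.0074, 2.2174, 0.0244, 0.2028, 0.1709], 'tool_pos': [0.4793, -0.1999, 0.1828], 'ft_force': [-0.3023, -0.1843, 0.044], 'torque': [-0.0239, -0.0026, -0.0215], 'finger_gap': 0.0587}
shift u [ 0.094 -0.004  0.028] turn [ 0.01  0.   -0.  ]
```

View pics/w3.png

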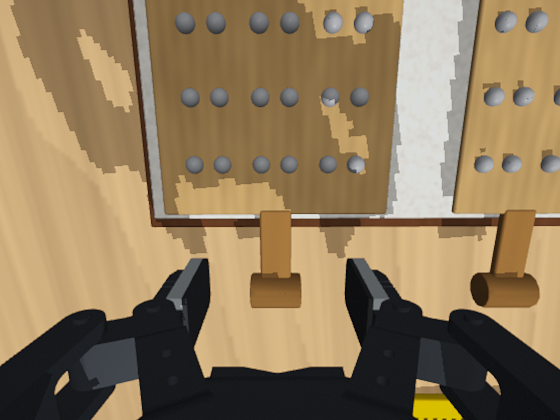

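The toggle at (276,290) sits centred between the pads, so I'll close on it.

>>> {"op": "move_arm", "data": {"commands": [[[0.1, 0, 0.02], [0, 0, 0], 120], [[0.1, 0, 0.02], [0, 0, 0], 170], [[0.1, 0, 0.02], [0, 0, 0], 220], [[0.1, 0, 0.02], [0, 0, 0], 255], [[0.1, 0, 0.02], [0, 0, 0], 255], [[0.1, 0, 0.02], [0, 0, 0], 255], [[0.1, 0, 0.02], [0, 0, 0], 255], [[0.1, 0, 0.02], [0, 0, 0], 255]], "grip_force": 25}}

```text
t: 2.6
tool_pos: [0.4786, -0.2009, 0.179]
eef_rot: [-0.477, -0.522, -0.477, 0.522]
ft_force: [-2.5, -0.3, 6.0]
finger_gap: 0.0193
```

```bash
python3 - <<'E'
from h import *
d=snap('wrist','w4'); st()
s=ctrl.get_state();M=rot(s).as_matrix();print(M.round(3))
for a in range(0,181,15):
    t=np.deg2rad(a); print(a,'x',round(-132*np.sin(t)/40,2),'z',round(-132*(1-np.cos(t))/40,2))
E
```

```text
{'t': 2.65, 'qpos': [0.2928, 0.7286, -0.007, 2.2187, 0.0254, 0.1948, 0.1716], 'tool_pos': [0.4786, -0.2009, 0.179], 'ft_force': [-2.1854, -0.1388, 5.9136], 'torque': [-0.0738, 0.4929, 0.0627], 'finger_gap': 0.0198}
[[-0.     0.996 -0.091]
 [-0.    -0.091 -0.996]
 [-1.    -0.     0.   ]]
0 x -0.0 z -0.0
15 x -0.85 z -0.11
30 x -1.65 z -0.44
45 x -2.33 z -0.97
60 x -2.86 z -1.65
75 x -3.19 z -2.45
90 x -3.3 z -3.3
105 x -3.19 z -4.15
120 x -2.86 z -4.95
135 x -2.33 z -5.63
150 x -1.65 z -6.16
165 x -0.85 z -6.49
180 x -0.0 z -6.6
```

View pics/w4.png

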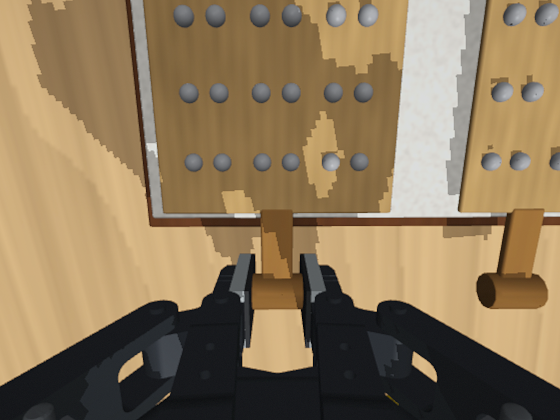

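Gripped, with the opening reading 19.8 mm against the 20 mm toggle. Now I'll swing along the arc in stages.

>>> {"op": "move_arm", "data": {"commands": [[[-0.23, 0, -0.01], [0, 0, 0], 255], [[-0.52, 0, -0.04], [0, 0, 0], 255], [[-0.85, 0, -0.11], [0, 0, 0], 255], [[-1.18, 0, -0.22], [0, 0, 0], 255], [[-1.5, 0, -0.36], [0, 0, 0], 255], [[-1.8, 0, -0.53], [0, 0, 0], 255], [[-2.08, 0, -0.74], [0, 0, 0], 255], [[-2.33, 0, -0.97], [0, 0, 0], 255]]}}

```text
t: 3.45
tool_pos: [0.4821, -0.1616, 0.2729]
eef_rot: [-0.477, -0.522, -0.477, 0.522]
ft_force: [-4.0, -0.3, -2.1]
finger_gap: 0.0191
```

```bash
python3 - <<'E'
from h import *
d=snap('scene','s5'); st()
E
```

```text
{'t': 3.5, 'qpos': [0.2098, 0.5468, -0.0006, 2.2035, 0.0005, 0.3911, 0.1192], 'tool_pos': [0.4822, -0.1604, 0.2741], 'ft_force': [-7.1906, -3.845, 5.3238], 'torque': [-1.0373, 1.6461, 0.0498], 'finger_gap': 0.0194}
```

View pics/s5.png

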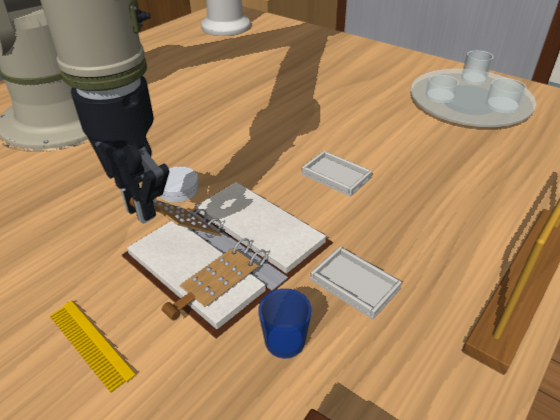

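The card is lifted about 45° and the narrow card is still flat. Continuing over the top.

>>> {"op": "move_arm", "data": {"commands": [[[-0.27, 0, -0.3], [0, 0, 0], 255], [[-0.5, 0, -0.63], [0, 0, 0], 255], [[-0.68, 0, -0.99], [0, 0, 0], 255], [[-0.83, 0, -1.37], [0, 0, 0], 255], [[-0.92, 0, -1.76], [0, 0, 0], 255], [[-0.97, 0, -2.16], [0, 0, 0], 255], [[-0.96, 0, -2.56], [0, 0, 0], 255], [[-0.91, 0, -2.96], [0, 0, 0], 255]]}}

```text
t: 4.3
tool_pos: [0.4926, -0.0427, 0.3091]
eef_rot: [-0.477, -0.522, -0.477, 0.522]
ft_force: [-4.7, -1.3, -1.9]
finger_gap: 0.0193
```

```bash
python3 - <<'E'
from h import *
d=snap('scene','s6'); st(); print(rot(ctrl.get_state()).as_matrix().round(3))
E
```

```text
{'t': 4.35, 'qpos': [-0.0512, 0.476, 0.0252, 2.21, -0.0299, 0.4568, -0.0893], 'tool_pos': [0.4929, -0.0402, 0.3085], 'ft_force': [-5.1661, 2.3065, 2.4428], 'torque': [-0.1296, 1.2118, -0.0439], 'finger_gap': 0.0193}
[[-0.001  0.996 -0.087]
 [ 0.002 -0.087 -0.996]
 [-1.    -0.001 -0.001]]
```

View pics/s6.png

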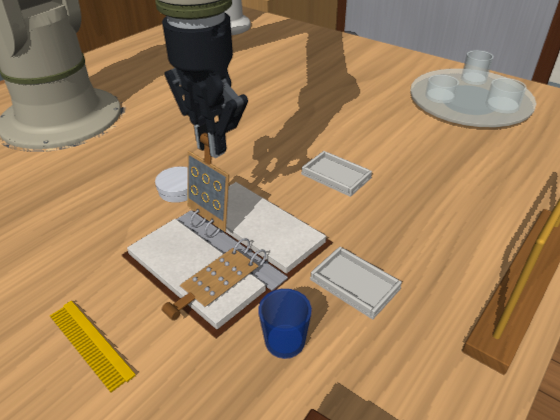

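>>> {"op": "move_arm", "data": {"commands": [[[0.1, 0, -0.39], [0, 0, 0], 255], [[0.25, 0, -0.76], [0, 0, 0], 255], [[0.44, 0, -1.12], [0, 0, 0], 255], [[0.68, 0, -1.45], [0, 0, 0], 255], [[0.95, 0, -1.74], [0, 0, 0], 255], [[1.25, 0, -2.01], [0, 0, 0], 255], [[1.59, 0, -2.23], [0, 0, 0], 255], [[1.95, 0, -2.41], [0, 0, 0], 255]]}}

```text
t: 5.15
tool_pos: [0.5011, 0.0542, 0.2304]
eef_rot: [-0.477, -0.522, -0.478, 0.522]
ft_force: [-5.6, 1.5, 1.8]
finger_gap: 0.0192
```

```bash
python3 - <<'E'
from h import *
d=snap('side','s7'); st(); to([.503,.062,.024]); print(rot(ctrl.get_state()).as_matrix().round(3))
E
```

```text
{'t': 5.2, 'qpos': [-0.2411, 0.6288, 0.0285, 2.237, -0.0672, 0.2784, -0.2407], 'tool_pos': [0.5013, 0.055, 0.2285], 'ft_force': [-3.6205, 4.2538, 1.5304], 'torque': [0.4872, 0.7556, 0.0112], 'finger_gap': 0.0193}
shift u [ 1.238  0.03  -0.176] turn [ 0.2  -0.06  0.13]
[[-0.002  0.996 -0.087]
 [ 0.001 -0.087 -0.996]
 [-1.    -0.002 -0.001]]
```

View pics/s7.png

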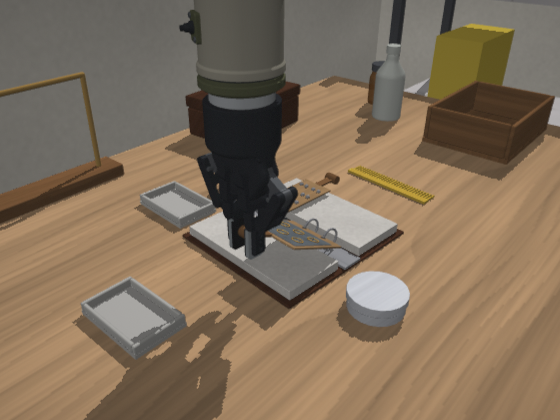

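>>> {"op": "move_arm", "data": {"commands": [[[0.38, 0, -0.13], [0, 0, 0], 255], [[0.77, 0, -0.22], [0, 0, 0], 255], [[1.1, 0, -0.25], [0, 0, 0], 255], [[1.22, 0, -0.25], [0, 0, 0], 255], [[1.22, 0, -0.25], [0, 0, 0], 255]]}}

```text
t: 5.7
tool_pos: [0.5022, 0.0642, 0.1812]
eef_rot: [-0.477, -0.521, -0.479, 0.522]
ft_force: [-6.6, 7.5, 1.4]
finger_gap: 0.0194
```

```bash
python3 - <<'E'
from h import *
d=snap('wrist','w8'); st()
E
```

```text
{'t': 5.75, 'qpos': [-0.2501, 0.7198, 0.0168, 2.2478, -0.0759, 0.176, -0.2503], 'tool_pos': [0.5022, 0.0642, 0.1815], 'ft_force': [-6.0073, 6.2159, 1.7591], 'torque': [1.0964, 1.2342, 0.0369], 'finger_gap': 0.0193}
```

View pics/w8.png

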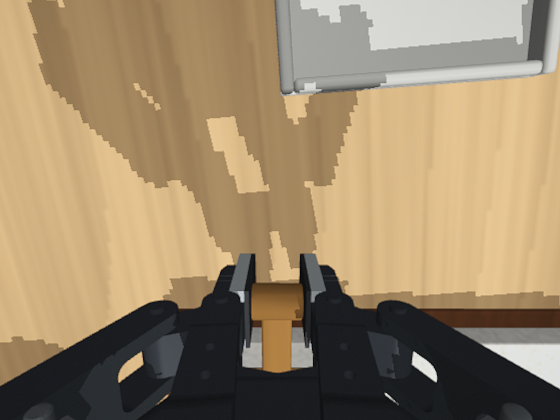

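>>> {"op": "move_arm", "data": {"commands": [[[0.05, 0, 0.02], [0, 0, 0], 255], [[0.05, 0, 0.02], [0, 0, 0], 255], [[0.05, 0, 0.02], [0, 0, 0], 210], [[0.05, 0, 0.02], [0, 0, 0], 160], [[0.05, 0, 0.02], [0, 0, 0], 110], [[0.05, 0, 0.02], [0, 0, 0], 90], [[0.05, 0, 0.02], [0, 0, 0], 90], [[0.05, 0, 0.02], [0, 0, 0], 90]]}}

```text
t: 6.55
tool_pos: [0.503, 0.0608, 0.1796]
eef_rot: [0.477, 0.522, 0.477, -0.522]
ft_force: [0.3, -0.1, 0.5]
finger_gap: 0.055
```

```bash
python3 - <<'E'
from h import *
d=snap('wrist','w9'); st()
E
```

```text
{'t': 6.6, 'qpos': [-0.2456, 0.7238, 0.0192, 2.2484, -0.0746, 0.1697, -0.2488], 'tool_pos': [0.5029, 0.0608, 0.1795], 'ft_force': [0.0094, -0.117, -0.3264], 'torque': [-0.0265, -0.046, 0.0032], 'finger_gap': 0.0554}
```

View pics/w9.png

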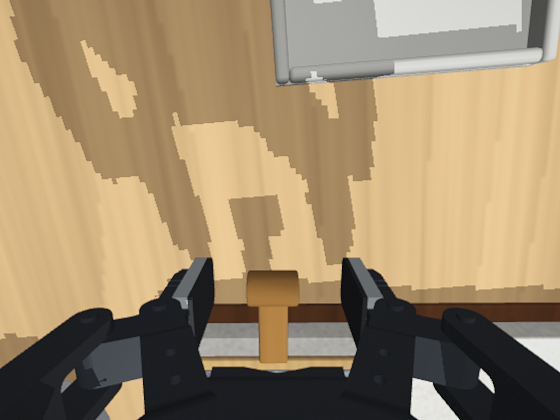

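The toggle at (273,288) is free, with open space on both sides. I'll retreat straight up.

>>> {"op": "move_arm", "data": {"commands": [[[-0.3, 0, 0], [0, 0, 0], 90], [[-0.8, 0, 0], [0, 0, 0], 90], [[-1.5, 0, 0], [0, 0, 0], 90], [[-2.3, 0, 0], [0, 0, 0], 90], [[-3.1, 0, 0], [0, 0, 0], 90], [[-3.8, 0, 0], [0, 0, 0], 90], [[-4.2, 0, 0], [0, 0, 0], 90], [[-4.2, 0, 0], [0, 0, 0], 90]]}}

```text
t: 7.4
tool_pos: [0.5029, 0.0608, 0.3504]
eef_rot: [0.478, 0.524, 0.476, -0.521]
ft_force: [-0.4, 0.5, -1.2]
finger_gap: 0.0549
```

>>> {"op": "move_arm", "data": {"commands": [[[0, 1, 0], [0, 0, 0], 90], [[0, 2, -0.5], [0, 0, 0], 90], [[0, 3, -1], [0, 0, 0], 90], [[0, 4, -1.5], [0, 0, 0], 90], [[0, 4.5, -2], [0, 0, 0], 90], [[0, 4.5, -2], [0, 0, 0], 90]]}}

```text
t: 8.0
tool_pos: [0.6912, 0.1273, 0.346]
eef_rot: [0.477, 0.522, 0.478, -0.521]
ft_force: [-0.1, 0.5, -1.1]
finger_gap: 0.0555
```

```bash
python3 - <<'E'
from h import *
a=snap('scene','s10');b=snap('side','d10'); st()
cv2.imwrite('pics/c10.png',np.vstack([cv2.resize(a['frame'][150:340,90:350],(400,292)),cv2.resize(b['frame'][160:310,170:430],(400,231))]))
E
```

```text
{'t': 8.1, 'qpos': [-0.3112, 0.6296, 0.0821, 1.7155, -0.067, 0.8017, -0.2881], 'tool_pos': [0.6887, 0.1244, 0.3462], 'ft_force': [0.3114, -0.886, -0.2456], 'torque': [-0.0702, 0.0521, 0.0028], 'finger_gap': 0.055}
```

View pics/s10.png

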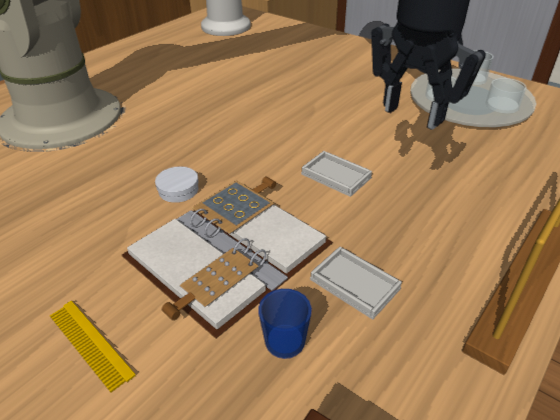

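View pics/d10.png

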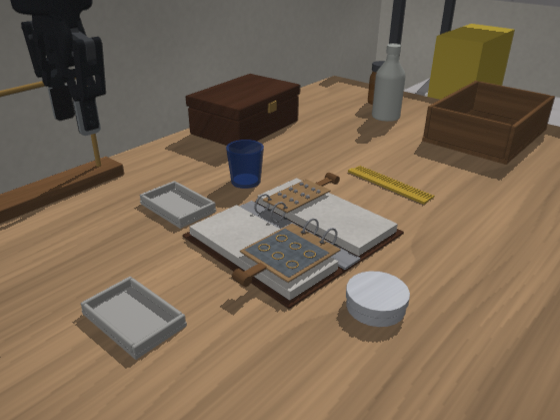

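The wide card lies back up on the far side, with its toggle at (268,185) in the scene view and (243,275) in the side view. The narrow card hasn't moved. One height check before handing in.

```bash
python3 - <<'E'
from h import *
a=np.load('pics/s10.npz');b=np.load('pics/d10.npz')
print(tri([ray(a,269,185),ray(b,243,276)]), tri([ray(a,171.2,310.9),ray(b,332.4,178.5)]))
st(); print(ctrl.close_job())
E
```

```text
(array([0.50567308, 0.0575275 , 0.02215041]), [np.float64(0.0015139314962722807), np.float64(0.0015139314962722506)]) (array([ 0.57058493, -0.20856397,  0.0233081 ]), [np.float64(0.0016695729681946842), np.float64(0.0016695729681946527)])
{'t': 8.1, 'qpos': [-0.3112, 0.6296, 0.0821, 1.7155, -0.067, 0.8017, -0.2881], 'tool_pos': [0.6887, 0.1244, 0.3462], 'ft_force': [0.3114, -0.886, -0.2456], 'torque': [-0.0702, 0.0521, 0.0028], 'finger_gap': 0.055}
the job is handed in; nothing more can be done
None
```

The wide card is turned over and lies flat on the other side of the album with its back face up, and the narrow card is where it was. I gripped the wide card's toggle at 25 N and swung it 180° about the ring axis. Then I released it, backed the arm well clear and handed the job in at 8.1 s.

- **Wide card:** in both the scene and side views it lies on the +y side with cloth and hoops up. Its toggle measures about 22 mm above the dresser, against 24 mm expected, which is within the camera accuracy.
- **Toggle position:** it came out about 4–5 mm from where I had predicted, from a pixel read by eye.
- **Narrow card:** it looks unmoved in both views. I did not pick its toggle again; I reused the starting pixel positions for that check, so it relies on the pictures.
- **Forces:** the wrist force readings I took stayed under about 10 N.

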